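# Set the slide bracket to its index and hold its bolt head for the nut runner

## Robot

A 6-joint arm with a two-finger parallel gripper is mounted at the origin on the work surface. World frame = base frame: x ahead of the robot, y to its left, z up, the work surface at z = 0. Lengths are in m, angles in rad, forces in N, time in s.
With the tool pointing down it reaches from about 0.275 to 0.725 m from the base axis. Payload 5.6 kg.
Tool frame: the origin (TCP) lies on the centre line of the jaws, within the pads' length; the fingertips stand 14 mm ahead of it and the grasp point (between the pads) lies 5 mm behind it; z points along the fingers, y is the direction in which the jaws open and shut (so a half turn about z gives the same grasp; the last joint's range is limited). The gripper opens to 85 mm and grips with 20 to 120 N. Pads are 22 mm wide; open, the fingers measure 114 mm over their backs; the gripper's body (76 mm by 85 mm) begins 54 mm behind the grasp point. The pads swing forward as they close: fully open they stand 13 mm farther back than shut.
Start: joints at [-0.935, 0.255, 0.108, 0, -1.424, -0.285], TCP at [0.189, -0.516, 0.245] pointing down, gripper open.
Joint ranges: [-2.95, 2.95], [-1.21, 1.97], [-1.09, 1.5], [-2.87, 1.71], [-2.94, -0.07], [-3.05, 3.05]. Speed limits (rad/s): [2.57, 2.57, 3.14, 3.14, 3.14, 3.14].

## Interface

Orientations are given as [roll, pitch, yaw] about the fixed x, y, z axes, in that order (R = Rz(yaw) Ry(pitch) Rx(roll)).
In Python, from cell import robot gives the robot as it stands. The module is installed in compiled form; this text tells all that it offers.
- The arm moves only by the tool servo_tool, never from a script. Its argument "deltas" is a list that holds one entry, the list of rows, each a list of 4 numbers: the shift along the world's x, y, z in cm, then the turn about the world's z in degrees. In form: [[[dx, dy, dz, yaw], ...]]. A call has 1 to 12 rows; each row shifts and turns the pose as measured when the row begins; what a row does not reach is not made up. A row lasts 1/12 s, in which the tool goes at most 41.7 mm and 7.16 degrees, less where a joint would pass 70% of its speed; a pose out of reach is approached as far as the arm can. A call with a gripper value outside its range is refused whole. "hand" is the closure, from 0 (fully open) to 1 (shut), set as the call begins (left out, the last holds). The fingers move at their own pace and stop on an object; "newtons" is the grip in N (left out, the last holds). Time passes only in rows, so rows that do not move let the fingers close. It gives the time, the measured TCP pose, the force and the opening at its end, in the units of the state.
- robot.get_state(): the state, without advancing time (a new reading comes with each control period).
- robot.camera(name): name is "scene" or "top" or "wrist"; returns a dict with "frame" (480x640x3 uint8, red, green, blue), "range_z" (480x640 float32, m along the optical axis (not along the pixel's ray), 0 where there is no reading), "K" (3x3 intrinsics, pixels), "dist_coeffs" ([k1, k2, p1, p2, k3] as OpenCV has them; the pictures are not rectified), "cam_to_world" (4x4, takes a point from camera to world coordinates); the wrist camera has in their place "hand_eye" (4x4, takes a point from camera to tool coordinates, whose origin is the TCP and whose axes are the flange's). Camera axes: x right, y up, looking along -z (the intrinsics and any distortion apply to the point x, -y, -z); pixel columns grow to the right and rows downward; lengths in m; the calibration is good to about 2 mm. A picture is of the moment at which its call begins: read the wrist's pose just before it.
- robot.hand_in(): hands the job in, once; it reports no verdict.
The state is a dict: "clock": time; "joint_positions": joint angles; "joint_vel": joint speeds; "effort": joint torques, N m; "tcp_pos": TCP position; "tcp_rot": TCP orientation; "contact_force": force on the tool from outside, world axes, zero at the start; "torque": the same for the moment, N m; "finger_gap": finger opening in m.
Only numpy, scipy, OpenCV 4.12 (cv2) and the standard library are available. Lean on these libraries where they do the work, as an engineer would, in place of code of your own. Each camera call takes 0.05 s, during which the arm holds its last target.

## Task

On the lab bench, push the bracket by its black slider grip along the rail until its pointer lines up with the fin of the index clip, and let go of the grip. Then reach down into the narrow gap behind the bracket's upright plate, grasp the hex bolt head there squarely between the fingers, and hold it firmly so that the nut runner no longer turns it, with the pointer still in line. Finish while still holding the bolt head; leave the other things on the bench where they are.

Things in the scene. Friction and masses are not known exactly. Their poses are not given: they have to be found in the camera images.
- rail: Aluminium base plate 220 x 360 x 12 mm fixed to the bench, with a steel fence along its far side. Origin on the bench surface, at mid-length, below the near face of the bracket's upright plate; +y is the sliding direction, +x points from that plate to the fence. The base covers x -140 to +80 mm; the fence x 52 to 58 mm, along the whole length, its top 80 mm above the bench.
- carriage (a joint): Position of the sliding steel bracket along the rail, 0 to 0.17 m, growing towards the rail's +y; it starts at 0 to 0.05. Stiff slide: about 6 N of friction plus 20 N per m/s; it stays where it is left.
- plate_top (a point): Middle of the top edge of the bracket's upright plate, 96 mm above the bench; plate 6 mm thick (rail x), 64 mm long (rail y). In front of it (-x) the foot, its top 24 mm above the bench, reaches 90 mm, and a grey nut runner, a lying cylinder 34 mm across on the bolt's axis (70 mm above the bench), reaches 92 mm. Axes as the rail's.
- slider_grip (a point): Point in the bracket's black upright grip, a post 16 mm along the rail and 20 mm across it, top 85 mm above the bench; this point is on its centre line, 15 mm below its top, 60 mm along the rail (+y) from the bolt axis and 55 mm in front (-x) of the upright plate. Pinch it along the rail direction; 35 mm are free towards the nut runner. Axes as the rail's.
- pointer (a point): Tip of the bracket's pointer, a thin blade (3 mm) at the foot in front of the slider grip, 21 mm above the bench, at the same place along the rail as the grip.
- index_clip: Small dark steel clip fixed on the rail base's near edge, 22 mm long, with an upright fin 3 mm thick, 26 mm high. Origin under the fin at the clip's foot, 12 mm above the bench; axes as the rail's. The pointer is in line when it has the same y as this origin, along the rail. Its place along the rail varies; at the start it always lies to the +y side of the pointer.
- bolt_head (a point): Centre of the steel hex bolt head behind (+x) the upright plate: 24 mm across flats, 12 mm thick, axis along the rail's x, 70 mm above the bench. It is 14 mm behind the plate's far face (a round spacer 16 mm across, 8 mm long lies between) and 32 mm before the fence: a 46 mm gap, 58 mm free below the axis. Reach it from above, a finger on either side along the rail.
- bolt (a joint): Angle of the bolt about its axis, rad; 0 when two flats face along the rail (+y and -y), likewise every 1.047 rad. Starts anywhere in 0 to 1.05. The nut runner turns it all the time with about 0.06 N m: it creeps at about 0.06 rad/s until held. Damping 1 N m s/rad: a squeeze of 40 N or more turns flats to the fingers within 1 to 3 s.
- forceps: Bystander: steel forceps 110 mm long lying in the dissecting tray on the left. Leave alone.
- probe: Bystander: wood-handled needle probe 150 mm long lying in the tray. Leave alone.
- beaker: Bystander: clear beaker, 64 mm across and 85 mm high, beyond the fence. Leave alone.
- dish: Bystander: flat covered glass dish, 80 mm across and 14 mm high, beyond the fence. Leave alone.
- wrench: Bystander: wrench 150 mm long lying in front of the rail. Leave alone.
- spare_nut: Bystander: round steel nut 24 mm across and 12 mm high lying on the rail base's near edge, at its -y end. Leave alone.
- jar: Bystander: amber jar 72 mm across and 100 mm high, on the right. Leave alone.
- block: Bystander: wooden block 90 x 60 x 50 mm, on the right. Leave alone.

How it is judged:
On the way, in this order (a step that is already met when the one before it is completed fails the run):
1. the bracket's pointer is in line with the index fin (within 5 mm along the rail) and the slider grip is released (y of pointer in the frame of index_clip between -0.005 and 0.005 m and velocity of joint carriage between -0.005 and 0.005 m/s and contact force between the fingers and carriage below 0.5 N), for 0.2 s.
2. the bolt head is gripped between the fingers and no longer turns (contact force between the fingers and bolt above 5 N and distance between the grasp point and bolt_head below 0.025 m and y of the grasp point in the frame of plate_top between -0.012 and 0.012 m and velocity of joint bolt between -0.02 and 0.02 rad/s), for 0.3 s.
At the end, for the whole second after the job is handed in: Fingers hold the bolt head (over 5 N, grasp point within 25 mm of its centre and 12 mm along the rail), the bolt turns slower than 0.02 rad/s (free: 0.06), the pointer is within 7 mm of the fin along the rail, and bystanders are within 30 mm of their starts, through the last second (all of step 2 and y of pointer in the frame of index_clip between -0.007 and 0.007 m and distance of each of forceps, probe, beaker, dish, wrench, spare_nut, jar, block from where it was at the start of the episode below 0.03 m); the arm keeps its last pose, push and grip.
It fails at once if a bystander was knocked away or moved by more than 30 mm (distance of any of forceps, probe, beaker, dish, wrench, spare_nut, jar, block from where it was at the start of the episode above 0.03 m).
It also fails if it takes over 48 s, if anything falls off the work surface, if the arm or the gripper's body presses on something with over 40 N, if the wrist force passes 120 N, or if a joint passes its speed limit or range.

## Working session

There is one attempt and no reset: what is moved stays moved. The work goes in short steps, Python scripts to look and compute and a tool call to move; the robot and the scene stay as the last step left them, time stands still between calls to the robot, and variables do not carry over. Pictures are saved under pics/ and viewed, and the job is handed in when it is done.

Besides the shell and the picture viewer there is one more tool, called as name(argument=value, ...), one argument or row to a line, values as JSON. servo_tool: Moves the arm, as the interface text tells. Its arguments: {"type":"object","properties":{"deltas":{"type":"array"},"hand":{"type":"number"},"newtons":{"type":"number"}},"required":["deltas"]}

```bash
mkdir -p pics; cat > h.py <<'E'
import numpy as np, cv2
from cell import robot
from scipy.spatial.transform import Rotation as R
def cam(n):
    s=robot.get_state(); c=robot.camera(n)
    if n=="wrist":
        T=np.eye(4);T[:3,:3]=R.from_euler('xyz',s['tcp_rot']).as_matrix() if len(s['tcp_rot'])==3 else None
        T[:3,3]=s['tcp_pos']; c['T']=T@c['hand_eye']
    else: c['T']=np.array(c['cam_to_world'])
    return c
def px2w(c,pts,z=None):
    pts=np.array(pts,float).reshape(-1,1,2)
    n=cv2.undistortPoints(pts,np.array(c['K']),np.array(c['dist_coeffs'])).reshape(-1,2)
    out=[]
    for (u,v),(a,b) in zip(pts.reshape(-1,2),n):
        d=np.array([a,-b,-1.])
        if z is None:
            k=c['range_z'][int(round(v)),int(round(u))]
        else:
            dw=c['T'][:3,:3]@d; k=(z-c['T'][2,3])/dw[2]
        out.append((c['T']@np.r_[d*k,1])[:3])
    return np.array(out)
def cloud(c):
    h,w=c['range_z'].shape
    u,v=np.meshgrid(np.arange(w),np.arange(h))
    n=cv2.undistortPoints(np.stack([u,v],-1).reshape(-1,1,2).astype(float),np.array(c['K']),np.array(c['dist_coeffs'])).reshape(h,w,2)
    k=c['range_z']
    P=np.stack([n[...,0]*k,-n[...,1]*k,-k],-1)@c['T'][:3,:3].T+c['T'][:3,3]
    P[k==0]=np.nan
    return P
def save(c,f): cv2.imwrite(f,c['frame'][...,::-1])
def dump(c,f): np.savez(f,**{k:np.array(v) for k,v in c.items()})
E
python3 - <<'E'
from h import *
s=robot.get_state(); print(s)
for n in ["scene","top"]:
    c=cam(n); save(c,f"pics/{n}0.png"); dump(c,f"{n}0.npz"); print(c['K'],c['dist_coeffs'],c['T'])
E
```

```text
{'clock': 0.0, 'joint_positions': array([-9.35397337e-01,  2.55796713e-01,  1.07007772e-01, -4.68134636e-04,
       -1.42389722e+00, -2.84587615e-01]), 'joint_vel': array([ 0.0003989 , -0.0006876 ,  0.00169524, -0.00045338,  0.00028647,
        0.00060103]), 'effort': array([ 2.71162917e-04, -3.86629057e+01,  2.37941480e+01,  5.36512166e+00,
       -6.01585692e-03,  9.99276075e-07]), 'tcp_pos': array([ 0.18890335, -0.51604968,  0.24437183]), 'tcp_rot': array([ 3.13964884e+00, -8.62553510e-05, -2.79085015e+00]), 'contact_force': array([ 0.18261403, -1.3027825 ,  0.40102661]), 'torque': array([ 0.01512128, -0.00360566,  0.04598283]), 'finger_gap': 0.0854507704424479}
[[594.57145254   0.         318.56756042]
 [  0.         594.57145254 238.98886699]
 [  0.           0.           1.        ]] [-0.05598986  0.          0.          0.          0.        ] [[ 0.25469024 -0.81150962  0.52591351  1.46941565]
 [ 0.96699275  0.21800475 -0.13190509 -0.19975889]
 [-0.00760939  0.54214949  0.8402476   1.52156709]
 [ 0.          0.          0.          1.        ]]
[[545.90370787   0.         316.8052809 ]
 [  0.         545.90370787 229.87693377]
 [  0.           0.           1.        ]] [-0.00495978  0.          0.          0.          0.        ] [[-0.02480326  0.98847525 -0.14933679  0.41383511]
 [-0.99926444 -0.02888479 -0.02522406  0.00780608]
 [-0.02924692  0.14860131  0.9884646   1.26962103]
 [ 0.          0.          0.          1.        ]]
```

View pics/scene0.png

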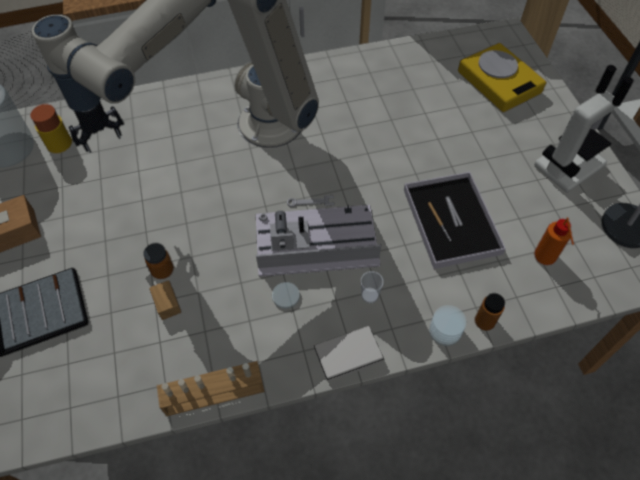

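View pics/top0.png

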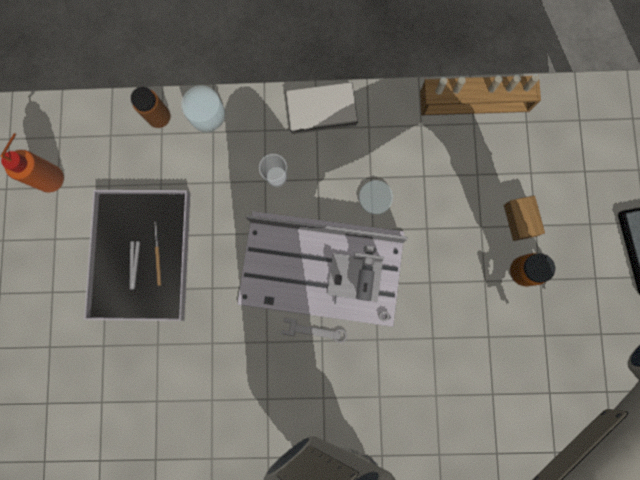

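The top view shows the rail around (320,270), with the grip near (338,280), the nut runner near (366,278), the clip near (269,300), the bolt near (370,250), and the spare nut at (383,313). I'll zoom in.

```bash
python3 - <<'E'
from h import *
c=dict(np.load('top0.npz')); f=c['frame'][190:350,220:420]
cv2.imwrite('pics/topz.png',cv2.resize(f,(800,640),interpolation=cv2.INTER_CUBIC)[:600,:,::-1])
P=cloud(c)
m=(P[...,0]>.25)&(P[...,0]<.6)&(P[...,1]>-.25)&(P[...,1]<.25)
z=P[...,2]
# base plate top mask
b=m&(abs(z-.012)<.004)
q=P[b][:,:2].astype(np.float32); print(len(q),cv2.minAreaRect(q))
fz=m&(z>.07)&(z<.09); 
for lo in np.arange(0,.11,.01): print(round(lo,2),(m&(z>lo)&(z<=lo+.01)).sum())
zz=np.nan_to_num(z[190:350,220:420]); im=np.clip(zz/.12*255,0,255).astype(np.uint8)
cv2.imwrite('pics/topd.png',cv2.resize(cv2.applyColorMap(im,2),(800,640),interpolation=0)[:600])
E
```

```text
8999 ((0.4299144148826599, -0.006760329008102417), (0.46928074955940247, 0.3405219316482544), 89.8548355102539)
0.0 12207
0.01 8322
0.02 1506
0.03 82
0.04 64
0.05 65
0.06 82
0.07 414
0.08 615
0.09 101
0.1 1
```

View pics/topz.png

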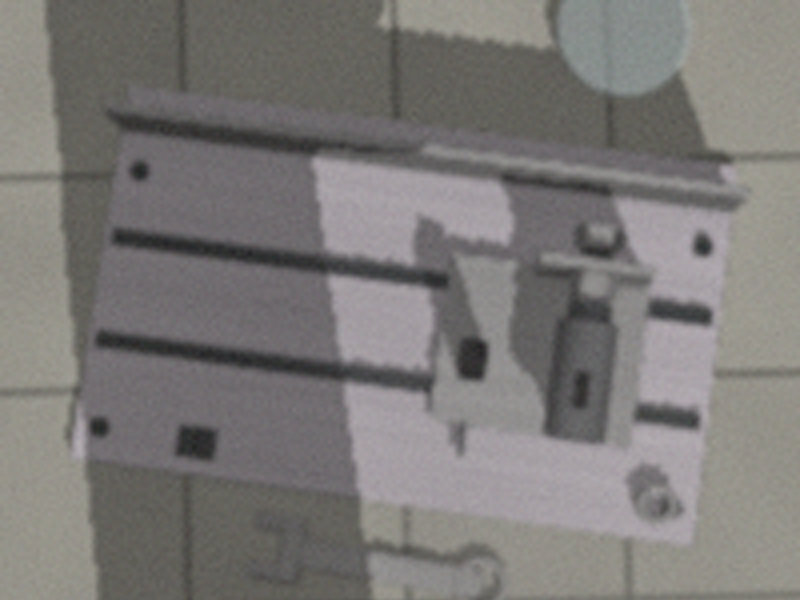

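View pics/topd.png

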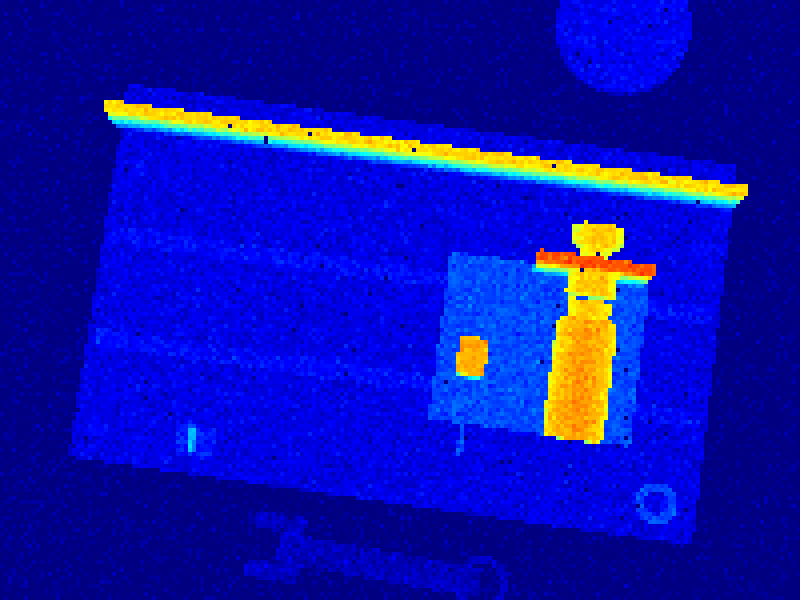

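```bash
cat > meas.py <<'E'
from h import *
def meas(c):
    P=cloud(c); z=P[...,2]
    m=(P[...,0]>.25)&(P[...,0]<.62)&(P[...,1]>-.25)&(P[...,1]<.25)
    pts=P[m&(z>.055)]
    f=pts[(pts[:,2]>.074)&(pts[:,2]<.086)]
    # fence: RANSAC line
    best=0;rng=np.random.default_rng(0)
    for _ in range(500):
        a,b=f[rng.choice(len(f),2,False),:2]
        if np.linalg.norm(b-a)<.1: continue
        d=(b-a)/np.linalg.norm(b-a); r=abs((f[:,:2]-a)@np.array([-d[1],d[0]]))
        if (r<.004).sum()>best: best=(r<.004).sum(); inl=r<.004
    q=f[inl][:,:2]; 
    vx,vy,_,_=cv2.fitLine(q.astype(np.float32),cv2.DIST_HUBER,0,.01,.01).ravel()
    yh=np.array([vx,vy])*(1 if vy>0 else -1); xh=np.array([yh[1],-yh[0]])
    yaw=np.degrees(np.arctan2(xh[1],xh[0]))
    L=lambda p:np.stack([p[...,0]*xh[0]+p[...,1]*xh[1],p[...,0]*yh[0]+p[...,1]*yh[1]],-1)
    fl=L(q); x0=fl[:,0].mean()-.055; lo,hi=np.percentile(fl[:,1],[.5,99.5]); y0=(lo+hi)/2
    Q=L(P)-np.array([x0,y0])
    print('yaw',yaw,'origin',x0*xh+y0*yh,'fence len',hi-lo)
    def rep(n,mask):
        a=Q[mask]; print(n,len(a),'mean',a.mean(0).round(4),'min',np.percentile(a,3,axis=0).round(4),'max',np.percentile(a,97,axis=0).round(4),'z',z[mask].max().round(3),'world',P[mask].mean(0).round(4)); return a.mean(0)
    X,Y=Q[...,0],Q[...,1]
    rep('plate',m&(z>.09)&(abs(X)<.02))
    rep('bolt',m&(z>.06)&(X>.012)&(X<.04))
    rep('runner',m&(z>.07)&(X<-.02)&(X>-.1)&(z<.1))
    rep('clip',m&(z>.026)&(X<-.095)&(Y>0))
    rep('ptr',m&(z>.017)&(z<.03)&(X<-.093)&(X>-.125)&(Y<.1)&(Y>-.09))
    return Q,P,(xh,yh,x0,y0)
if __name__=='__main__':
    c=dict(np.load('top0.npz')); Q,P,_=meas(c)
    for n,box in dict(grip=(456,335,487,375),fin=(188,425,195,452),ptr=(457,424,463,455),bolt=(572,222,623,252),plate=(537,252,655,272)).items():
        a=[220+box[0]/4,190+box[1]/4,220+box[2]/4,190+box[3]/4]; a=np.round(a).astype(int)
        s=(slice(a[1],a[3]),slice(a[0],a[2])); q=Q[s].reshape(-1,2);w=P[s].reshape(-1,3)
        print(n,np.nanmedian(q,0).round(4),np.nanmedian(w,0).round(4),np.nanmin(q,0).round(4),np.nanmax(q,0).round(4))
E
python3 meas.py
```

```text
yaw -9.291446 origin [0.5420446  0.00359249] fence len 0.30658665877450214
plate 86 mean [ 0.003  -0.0768] min [ 0.0003 -0.1066] max [ 0.006  -0.0468] z 0.101 world [ 0.5326 -0.0727  0.0954]
bolt 81 mean [ 0.0195 -0.0768] min [ 0.0136 -0.0899] max [ 0.0257 -0.0637] z 0.084 world [ 0.5489 -0.0753  0.0774]
runner 562 mean [-0.057  -0.0689] min [-0.0895 -0.0917] max [-0.024  -0.0128] z 0.093 world [ 0.4746 -0.0552  0.083 ]
clip 12 mean [-0.1199  0.1329] min [-0.1255  0.1318] max [-0.1144  0.1346] z 0.042 world [0.4451 0.1541 0.0361]
ptr 27 mean [-0.107  -0.0031] min [-0.12  -0.079] max [-0.0951  0.0811] z 0.028 world [0.436  0.0179 0.0202]
grip [-0.0548 -0.0168] [ 0.4853 -0.0041  0.084 ] [-0.0646 -0.026 ] [-0.0402 -0.0076]
fin [-0.1188  0.1328] [0.4462 0.1545 0.0367] [-0.1256  0.1317] [-0.1119  0.1366]
ptr [-0.099  -0.0163] [0.4416 0.0035 0.0232] [-0.1071 -0.0185] [-0.0911 -0.0141]
bolt [ 0.0189 -0.0765] [ 0.5487 -0.0748  0.078 ] [ 0.0112 -0.0948] [ 0.0357 -0.0631]
plate [ 0.0037 -0.0767] [ 0.5343 -0.0731  0.0916] [-0.0002 -0.1136] [ 0.0223 -0.0449]
```

servo_tool(
  deltas=[
    [[1.9, 3.3, 0, -2.5], [1.9, 3.3, 0, -2.5], [1.9, 3.3, 0, -2.5], [1.9, 3.3, 0, -2.5], [1.9, 3.3, 0, -2.5], [1.9, 3.3, 0, -2.5], [1.9, 3.3, 0, -2.5], [1.9, 3.3, 0, -2.5], [1.9, 3.3, 0, -2.5], [1.9, 3.3, 0, -2.5], [1.9, 3.3, 0, -2.5], [1.9, 3.3, 0, -2.5]],
  ],
  hand=0.5,
  newtons=40,
)

```text
clock: 1.1
tcp_pos: [0.4161, -0.1042, 0.2381]
tcp_rot: [3.131, -0.007, 2.931]
contact_force: [0.8, -0.6, -0.1]
finger_gap: 0.0428
```

servo_tool(
  deltas=[
    [[1.8, 2.6, -1.0, 0.7], [1.8, 2.6, -1.0, 0.7], [1.8, 2.6, -1.0, 0.7], [1.2, 1.7, -1.0, 0.5], [0, 0, 0, 0], [0, 0, 0, 0]],
  ],
)

```text
clock: 1.6
tcp_pos: [0.4858, 0.0033, 0.1945]
tcp_rot: [3.13, -0.009, 2.985]
contact_force: [-0.3, 0.0, 0.9]
finger_gap: 0.0426
```

```bash
python3 - <<'E'
from h import *
s=robot.get_state(); print(s['tcp_pos'],np.degrees(s['tcp_rot']),s['clock'])
c=cam("wrist"); save(c,"pics/w1.png"); dump(c,"w1.npz")
E
```

```text
[0.48580188 0.00334124 0.19448029] [179.3447912   -0.51416391 171.03354571] 1.6
```

View pics/w1.png

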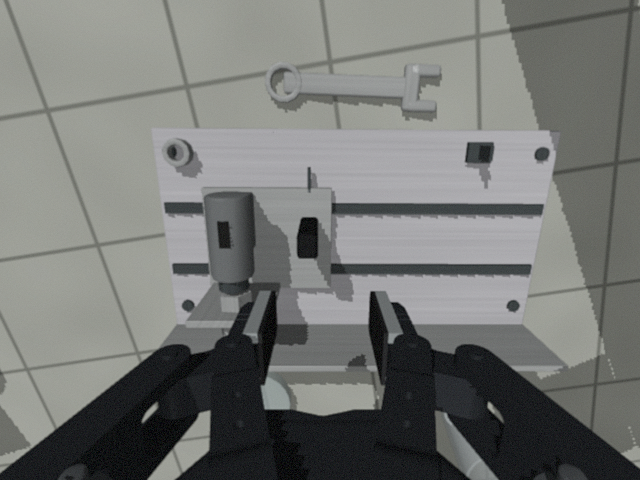

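The wrist view shows the grip at (308,238), the pointer blade at (309,180), the clip at (480,152) and the runner at (230,237).

```bash
python3 - <<'E'
from h import *
c=dict(np.load('w1.npz')); f=c['frame'][120:270,150:560]
cv2.imwrite('pics/w1z.png',cv2.resize(f[:, 110:360],(800,480),interpolation=cv2.INTER_CUBIC)[...,::-1])
P=cloud(c); z=P[...,2]
th=np.radians(-9.29); xh=np.array([np.cos(th),np.sin(th)]); yh=np.array([-xh[1],xh[0]])
Q=np.stack([P[...,:2]@xh,P[...,:2]@yh],-1)
print('prev grip', np.array([.4853,-.0041])@yh,'fin',np.array([.4451,.1541])@yh)
def rep(n,b,lo,hi):
    s=(slice(b[1],b[3]),slice(b[0],b[2])); k=(z[s]>lo)&(z[s]<hi)
    q=Q[s][k]; print(n,len(q),q.mean(0).round(4),np.percentile(q,[2,98],axis=0).round(4).tolist(),P[s][k].mean(0).round(4))
rep('grip',(285,205,330,270),.08,.09)
rep('fin',(460,135,500,170),.03,.042)
rep('ptr',(300,160,320,190),.017,.028)
rep('nut',(155,130,195,170),.018,.03)
# fence-line check: base plate far/near edges by range
E
```

```text
prev grip 0.07429652167358575 fin 0.22393200618286627
grip 536 [0.4815 0.0711] [[0.4727, 0.0636], [0.4913, 0.0784]] [ 0.4867 -0.0076  0.085 ]
fin 133 [0.417  0.2202] [[0.4113, 0.219], [0.423, 0.2222]] [0.4471 0.15   0.0361]
ptr 120 [0.4427 0.0714] [[0.43, 0.0635], [0.4487, 0.0797]] [ 0.4485 -0.001   0.0235]
nut 501 [ 0.4179 -0.0414] [[0.4078, -0.0525], [0.4284, -0.0309]] [ 0.4058 -0.1083  0.0236]
```

View pics/w1z.png

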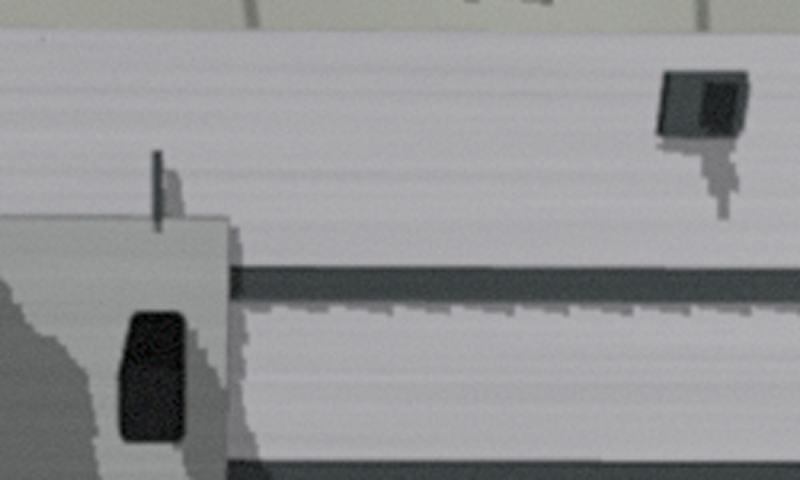

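servo_tool(
  deltas=[
    [[0, -0.9, -1.5, -0.2], [0, 0, -3.0, 0], [0, 0, -1.0, 0], [0, 0, 0, 0]],
  ],
)

```text
clock: 1.98
tcp_pos: [0.4853, -0.0086, 0.1399]
tcp_rot: [3.128, -0.005, 2.978]
contact_force: [-0.4, -0.6, 0.6]
finger_gap: 0.0432
```

servo_tool(
  deltas=[
    [[0, 0.2, -2.0, 0], [0, 0, -2.5, 0], [0, 0, -2.0, 0], [0, 0, -0.7, 0], [0, 0, 0, 0]],
  ],
)

```text
clock: 2.4
tcp_pos: [0.4867, -0.0098, 0.0712]
tcp_rot: [3.127, 0.004, 2.974]
contact_force: [0.2, 0.3, 0.3]
finger_gap: 0.0426
```

```bash
python3 - <<'E'
from h import *
c=cam("wrist"); save(c,"pics/w2.png"); dump(c,"w2.npz")
E
```

```text
(no output)
```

View pics/w2.png

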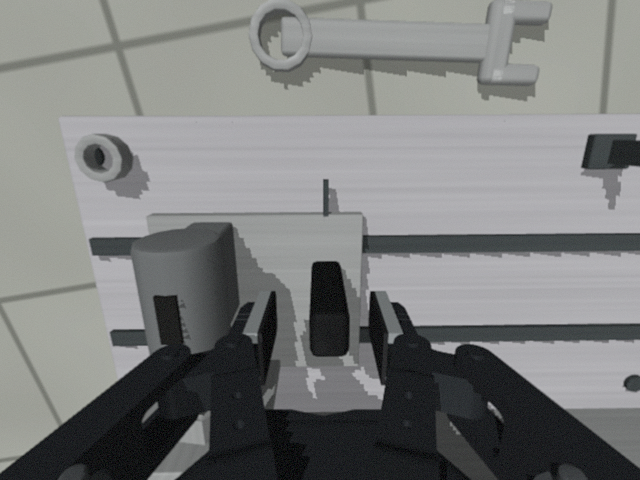

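The grip at (330,310) sits between the pads and is nearly centred. I'll lower slightly and close.

servo_tool(
  deltas=[
    [[0, 0.2, -0.5, 0.3], [0, 0, 0, 0], [0, 0, 0, 0], [0, 0, 0, 0], [0, 0, 0, 0], [0, 0, 0, 0]],
  ],
  hand=1,
  newtons=40,
)

```text
clock: 2.95
tcp_pos: [0.4892, -0.0076, 0.07]
tcp_rot: [3.125, 0.01, 2.98]
contact_force: [1.4, 0.8, -4.2]
finger_gap: 0.0151
```

servo_tool(
  deltas=[
    [[0.2, 1.2, 0, 0], [0.2, 1.2, 0, 0], [0.2, 1.2, 0, 0], [0.2, 1.2, 0, 0], [0.2, 1.2, 0, 0], [0.2, 1.2, 0, 0], [0.2, 1.2, 0, 0], [0.2, 1.2, 0, 0], [0.2, 1.2, 0, 0], [0.1, 0.6, 0, 0], [0, 0, 0, 0]],
  ],
)

```text
clock: 3.87
tcp_pos: [0.5058, 0.0937, 0.07]
tcp_rot: [-3.129, 0.004, 2.977]
contact_force: [-0.7, 0.1, -3.2]
finger_gap: 0.0155
```

```bash
python3 - <<'E'
from h import *
c=cam("wrist"); save(c,"pics/w3.png"); dump(c,"w3.npz")
E
```

```text
(no output)
```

View pics/w3.png

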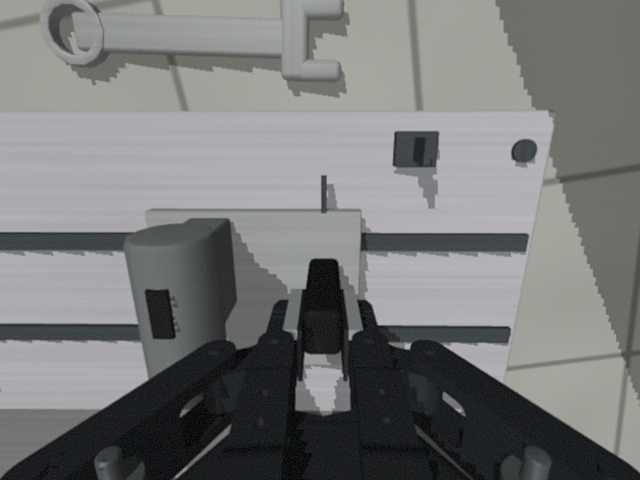

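```bash
cat > rem.py <<'E'
from h import *
import sys
def rem(fn,pb,fb):
    c=dict(np.load(fn))
    P=cloud(c); z=P[...,2]
    th=np.radians(-9.29); xh=np.array([np.cos(th),np.sin(th)]); yh=np.array([-xh[1],xh[0]])
    Q=np.stack([P[...,:2]@xh,P[...,:2]@yh],-1)
    r=[]
    for n,b,lo,hi in (('ptr',pb,.016,.024),('fin',fb,.03,.042)):
        s=(slice(b[1],b[3]),slice(b[0],b[2])); k=(z[s]>lo)&(z[s]<hi)
        q=Q[s][k]; print(n,len(q),np.median(q,0).round(4),np.percentile(q,[2,98],axis=0).round(4).tolist()); r.append(np.median(q,0)[1])
    print('remaining',r[1]-r[0])
E
python3 -c "
from rem import *
rem('w3.npz',(318,174,330,208),(390,125,445,175))"
```

```text
ptr 49 [0.4373 0.1735] [[0.4297, 0.1724], [0.4457, 0.1751]]
fin 307 [0.4168 0.2201] [[0.4112, 0.2193], [0.4226, 0.2225]]
remaining 0.04659626983254367
```

servo_tool(
  deltas=[
    [[0.2, 1.2, 0, 0], [0.2, 1.2, 0, 0], [0.2, 1.2, 0, 0], [0.1, 0.7, 0, 0], [0, 0, 0, 0], [0, 0, 0, 0]],
  ],
)

```text
clock: 4.42
tcp_pos: [0.5121, 0.132, 0.0699]
tcp_rot: [-3.124, 0.003, 2.973]
contact_force: [1.4, -3.6, -3.4]
finger_gap: 0.0153
```

```bash
python3 - <<'E'
from h import *
s=robot.get_state(); t=s['tcp_pos']; print(t[0]*.1614+t[1]*.9869)
c=cam("wrist"); save(c,"pics/w4.png"); dump(c,"w4.npz")
E
```

```text
0.21290832476862548
```

View pics/w4.png

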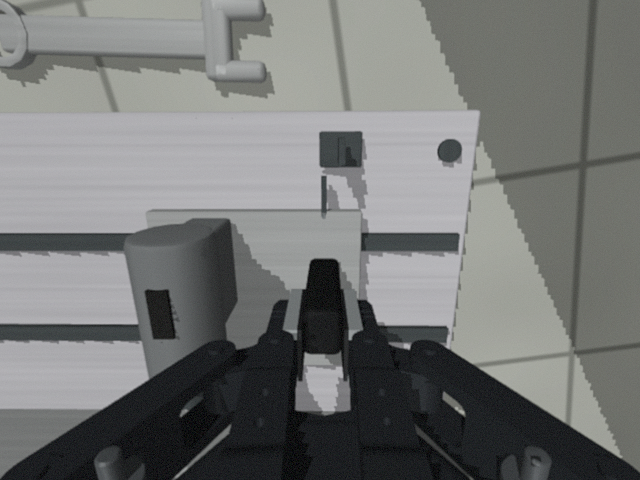

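servo_tool(
  deltas=[
    [[0.08, 0.5, 0, 0], [0.05, 0.3, 0, 0], [0, 0, 0, 0]],
  ],
)

```text
clock: 4.72
tcp_pos: [0.5131, 0.1374, 0.0699]
tcp_rot: [-3.122, 0.003, 2.971]
contact_force: [-0.7, 0.9, -4.1]
finger_gap: 0.0153
```

```bash
python3 - <<'E'
from h import *
from rem import *
s=robot.get_state(); t=s['tcp_pos']; print(t[0]*.1614+t[1]*.9869)
c=cam("wrist"); save(c,"pics/w5.png"); dump(c,"w5.npz")
rem('w4.npz',(318,174,330,208),(315,120,370,172))
rem('w5.npz',(318,174,330,208),(295,120,370,172))
E
```

```text
0.21842008515290062
ptr 46 [0.4353 0.2128] [[0.4298, 0.2112], [0.4443, 0.2138]]
fin 194 [0.4167 0.2213] [[0.411, 0.2197], [0.4225, 0.2227]]
remaining 0.0085011632722308
ptr 46 [0.4361 0.2178] [[0.4298, 0.2167], [0.4447, 0.2193]]
fin 161 [0.4167 0.221 ] [[0.411, 0.22], [0.4225, 0.2223]]
remaining 0.003162912722548844
```

View pics/w5.png

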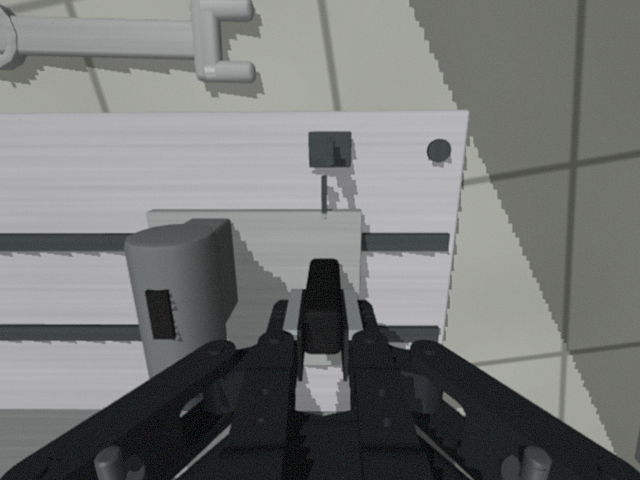

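servo_tool(
  deltas=[
    [[0.06, 0.4, 0, 0], [0, 0, 0, 0]],
  ],
)

```text
clock: 4.93
tcp_pos: [0.5136, 0.1406, 0.0699]
tcp_rot: [-3.122, 0.003, 2.971]
contact_force: [-0.7, 4.6, -3.5]
finger_gap: 0.0154
```

```bash
python3 - <<'E'
from h import *
from rem import *
s=robot.get_state(); t=s['tcp_pos']; print(t[0]*.1614+t[1]*.9869)
c=cam("wrist"); save(c,"pics/w6.png"); dump(c,"w6.npz")
rem('w6.npz',(318,174,330,208),(295,120,370,172))
E
```

```text
0.2217029671396729
ptr 54 [0.4369 0.2211] [[0.4299, 0.2201], [0.4452, 0.2227]]
fin 181 [0.4166 0.2211] [[0.411, 0.2197], [0.4225, 0.2225]]
remaining -5.741993720942418e-06
```

In line within measurement. Now releasing to about 42 mm, because the runner blocks a full opening here.

servo_tool(
  deltas=[
    [[0, 0, 0, 0], [0, 0, 0, 0], [0, 0, 0, 0], [0, 0, 0, 0], [0, 0, 0, 0], [0, 0, 0, 0], [0, 0, 0, 0]],
  ],
  hand=0.5,
)

```text
clock: 5.57
tcp_pos: [0.5148, 0.1405, 0.0726]
tcp_rot: [-3.122, 0.007, 2.973]
contact_force: [-0.3, 0.4, -0.6]
finger_gap: 0.0427
```

```bash
python3 - <<'E'
from h import *
from rem import *
s=robot.get_state(); t=s['tcp_pos']; print(t[0]*.1614+t[1]*.9869)
c=cam("wrist"); save(c,"pics/w7.png"); dump(c,"w7.npz")
rem('w7.npz',(318,174,330,208),(295,120,370,172))
E
```

```text
0.22177765842335775
ptr 68 [0.4423 0.2213] [[0.431, 0.2182], [0.448, 0.2241]]
fin 162 [0.4167 0.2212] [[0.411, 0.22], [0.4226, 0.2224]]
remaining -4.433970385064878e-05
```

View pics/w7.png

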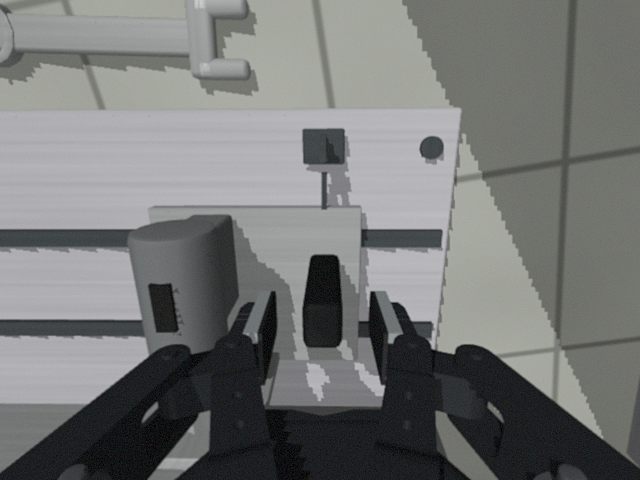

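servo_tool(
  deltas=[
    [[0, 0, 2.5, 0], [0, 0, 3, 0], [0, 0, 3, 0], [0, 0, 2, 0], [0, 0, 0, 0]],
  ],
)

```text
clock: 6.03
tcp_pos: [0.5123, 0.1388, 0.1799]
tcp_rot: [-3.117, 0.002, 2.972]
contact_force: [0.9, 0.0, -0.2]
finger_gap: 0.0425
```

```bash
python3 - <<'E'
from h import *
s=robot.get_state(); print(s['tcp_pos'],np.degrees(s['tcp_rot']))
c=cam("wrist"); save(c,"pics/w8.png"); dump(c,"w8.npz")
c=cam("top"); cv2.imwrite('pics/t8.png',cv2.resize(c['frame'][190:340,220:420],(800,600),interpolation=2)[...,::-1]); dump(c,"t8.npz")
E
```

```text
[0.51232244 0.13883279 0.17993012] [-1.78600198e+02  9.76529362e-02  1.70296062e+02]
```

View pics/w8.png

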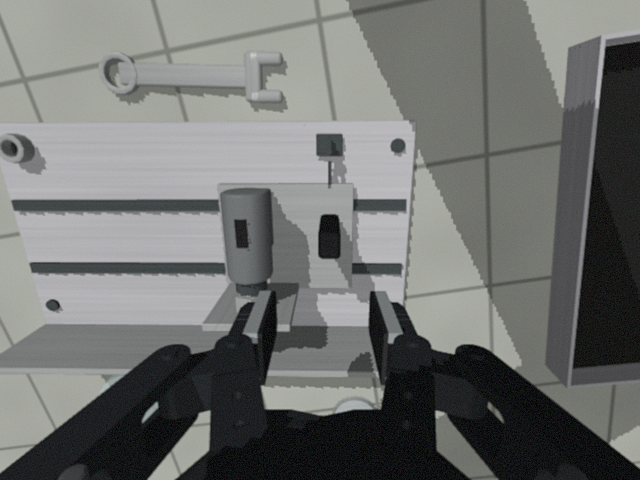

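View pics/t8.png

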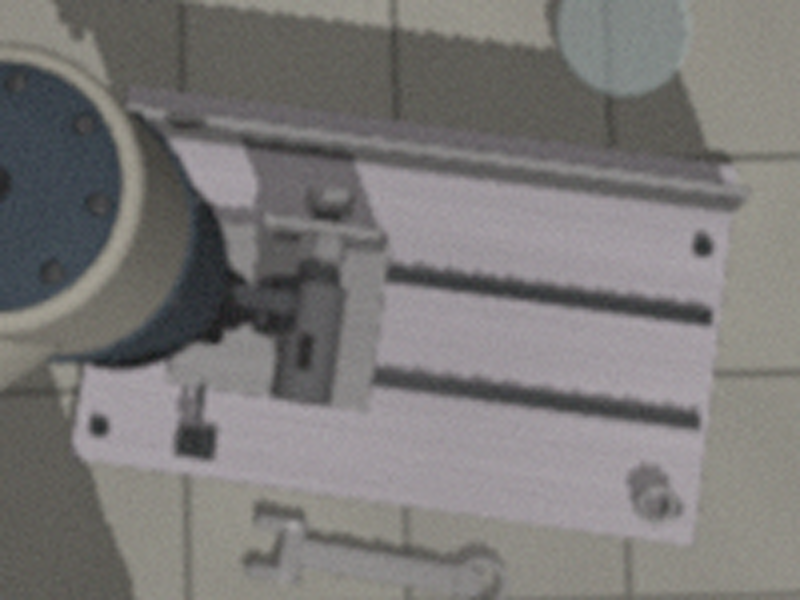

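The top view shows the bolt head at crop (330,200), pointer and fin aligned at x≈192. The wrist view shows the plate's top edge near (250,326) and the fence's.

```bash
python3 - <<'E'
from h import *
th=np.radians(-9.29); xh=np.array([np.cos(th),np.sin(th)]); yh=np.array([-xh[1],xh[0]])
for n in ['w8','t8','w1']:
    c=dict(np.load(n+'.npz')); P=cloud(c); z=P[...,2]; Q=np.stack([P[...,:2]@xh,P[...,:2]@yh],-1); X,Y=Q[...,0],Q[...,1]
    def rep(nm,k):
        q=Q[k]
        if len(q): print(n,nm,len(q),np.median(q,0).round(4),np.percentile(q,[3,97],axis=0).round(4).tolist(),np.median(z[k]).round(4))
    dy=0 if n!='w1' else -.15
    rep('plate',(z>.091)&(z<.101)&(abs(X-.536)<.015)&(abs(Y-.161-dy)<.045))
    rep('fence',(z>.076)&(z<.085)&(abs(X-.59)<.02)&(abs(Y-.13)<.2))
    rep('bolt',(z>.065)&(z<.088)&(abs(X-.556)<.015)&(abs(Y-.161-dy)<.03))
    rep('grip',(z>.081)&(z<.089)&(abs(X-.481)<.02)&(abs(Y-.221-dy)<.015))
    rep('fin',(z>.03)&(z<.042)&(abs(X-.417)<.02)&(abs(Y-.221)<.015))
E
```

```text
w8 plate 452 [0.5388 0.1454] [[0.5372, 0.1307], [0.543, 0.1926]] 0.096
w8 fence 2206 [0.5905 0.0513] [[0.5884, -0.0438], [0.5949, 0.2547]] 0.08
w8 grip 610 [0.4817 0.2215] [[0.4732, 0.2138], [0.4911, 0.2291]] 0.0851
w8 fin 64 [0.4169 0.221 ] [[0.4114, 0.2198], [0.4224, 0.2221]] 0.0385
t8 plate 83 [0.5378 0.1642] [[0.535, 0.1343], [0.5409, 0.194]] 0.095
t8 fence 412 [0.5896 0.1013] [[0.5866, -0.0538], [0.5928, 0.2684]] 0.0798
t8 bolt 92 [0.5528 0.1642] [[0.5444, 0.1525], [0.5607, 0.1763]] 0.0787
t8 grip 2 [0.472  0.2181] [[0.4717, 0.2173], [0.4722, 0.2189]] 0.0836
t8 fin 10 [0.4144 0.2238] [[0.4088, 0.2226], [0.42, 0.2256]] 0.036
w1 plate 477 [ 0.5386 -0.0029] [[0.537, -0.0193], [0.5427, 0.0139]] 0.096
w1 fence 1446 [0.5909 0.1055] [[0.5891, 0.0417], [0.5952, 0.288]] 0.0801
w1 bolt 53 [0.5558 0.0042] [[0.5521, -0.0011], [0.5623, 0.0074]] 0.0817
w1 grip 532 [0.4816 0.0711] [[0.473, 0.0637], [0.4912, 0.0784]] 0.0851
w1 fin 133 [0.417  0.2198] [[0.4114, 0.219], [0.4228, 0.2221]] 0.0375
```

servo_tool(
  deltas=[
    [[1.8, -2.0, 0, 0.2], [1.8, -2.0, 0, 0.2], [1.8, -2.0, 0, 0], [0.9, -0.9, 0, 0], [0, 0, 0, 0], [0, 0, 0, 0]],
  ],
  hand=0.35,
)

```text
clock: 6.63
tcp_pos: [0.5714, 0.0668, 0.1678]
tcp_rot: [-3.111, -0.016, 2.98]
contact_force: [-0.2, -0.1, 0.6]
finger_gap: 0.0554
```

```bash
python3 - <<'E'
from h import *
s=robot.get_state(); print(s['tcp_pos'],np.degrees(s['tcp_rot']))
c=cam("wrist"); save(c,"pics/w9.png"); dump(c,"w9.npz")
E
```

```text
[0.57144716 0.06678852 0.16779058] [-178.23063006   -0.93665755  170.75464209]
```

View pics/w9.png

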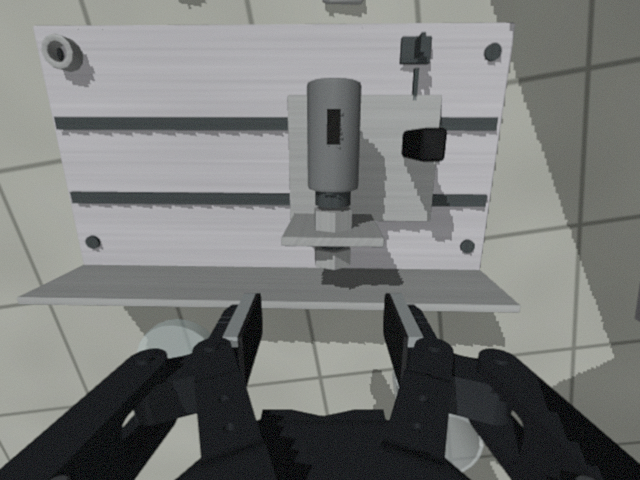

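servo_tool(
  deltas=[
    [[0.5, 0.3, -2, 0], [0, 0, -1.5, 0], [0, 0, 0, 0], [0, 0, 0, 0]],
  ],
)

```text
clock: 7.02
tcp_pos: [0.5739, 0.0729, 0.1314]
tcp_rot: [-3.111, -0.018, 2.983]
contact_force: [0.0, 0.4, 1.1]
finger_gap: 0.0554
```

```bash
cat > chk.py <<'E'
from h import *
import sys
n=sys.argv[1]
th=np.radians(-9.29); xh=np.array([np.cos(th),np.sin(th)]); yh=np.array([-xh[1],xh[0]])
s=robot.get_state(); t=s['tcp_pos']; print(t,np.degrees(s['tcp_rot']),'rail',t[:2]@xh,t[:2]@yh, s['clock'])
c=cam("wrist"); save(c,f"pics/{n}.png"); dump(c,n+".npz")
P=cloud(c); z=P[...,2]; Q=np.stack([P[...,:2]@xh,P[...,:2]@yh],-1); X,Y=Q[...,0],Q[...,1]
def rep(nm,k):
    q=Q[k]
    if len(q): print(n,nm,len(q),np.median(q,0).round(4),np.percentile(q,[3,97],axis=0).round(4).tolist(),np.median(z[k]).round(4))
V=np.arange(480)[:,None]<290
rep('plate',V&(z>.092)&(z<.1)&(abs(X-.539)<.012)&(abs(Y-.161)<.045))
rep('bolt',(z>.062)&(z<.088)&(abs(X-.556)<.012)&(abs(Y-.161)<.02))
rep('fence',(z>.076)&(z<.084)&(abs(X-.59)<.01)&(abs(Y-.13)<.2))
rep('grip',(z>.081)&(z<.089)&(abs(X-.481)<.02)&(abs(Y-.221)<.015))
rep('ptr',(z>.017)&(z<.024)&(abs(X-.436)<.006)&(abs(Y-.221)<.015))
rep('fin',(z>.03)&(z<.042)&(abs(X-.417)<.02)&(abs(Y-.221)<.015))
E
python3 chk.py w10
```

```text
[0.57394823 0.07289889 0.13143959] [-178.23788882   -1.0090404   170.93838168] rail 0.5546520911486694 0.16459611320336753 7.0167
w10 plate 1580 [0.5398 0.1616] [[0.5375, 0.1316], [0.5432, 0.1912]] 0.0962
w10 bolt 958 [0.5563 0.1618] [[0.5514, 0.1508], [0.5632, 0.1732]] 0.0804
w10 fence 5205 [0.591  0.1313] [[0.589, -0.0292], [0.5951, 0.2842]] 0.0801
w10 grip 1329 [0.4825 0.2205] [[0.4736, 0.2136], [0.4921, 0.228]] 0.0851
w10 ptr 68 [0.4354 0.2202] [[0.4302, 0.2198], [0.4417, 0.2229]] 0.0229
w10 fin 225 [0.4175 0.2204] [[0.4111, 0.2195], [0.4228, 0.2225]] 0.0377
```

View pics/w10.png

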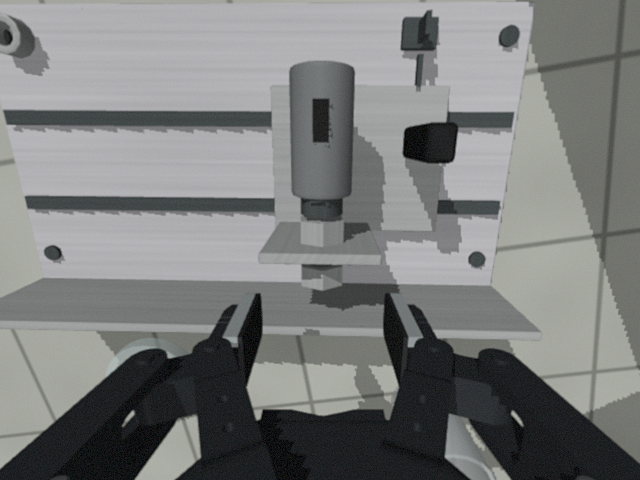

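servo_tool(
  deltas=[
    [[0.4, -0.4, -0.5, 0], [0, 0, -0.5, 0], [0, 0, 0, 0]],
  ],
)

```text
clock: 7.32
tcp_pos: [0.5787, 0.0698, 0.1231]
tcp_rot: [-3.113, -0.014, 2.985]
contact_force: [0.1, -0.0, -0.7]
finger_gap: 0.0554
```

```bash
python3 chk.py w11
```

```text
[0.57868985 0.06983691 0.12312711] [-178.34479607   -0.82789858  171.04159367] rail 0.5598258121455523 0.16233974155807165 7.3167
w11 plate 1772 [0.5399 0.1617] [[0.5376, 0.1317], [0.5433, 0.1912]] 0.0962
w11 bolt 1075 [0.5563 0.162 ] [[0.5512, 0.1508], [0.5634, 0.173]] 0.0805
w11 fence 5631 [0.5911 0.135 ] [[0.589, -0.0219], [0.5951, 0.2844]] 0.0801
w11 grip 1492 [0.4827 0.2203] [[0.474, 0.2135], [0.4922, 0.228]] 0.0851
w11 ptr 81 [0.4361 0.2201] [[0.4305, 0.2198], [0.4416, 0.2228]] 0.0231
w11 fin 202 [0.419  0.2203] [[0.4138, 0.2194], [0.4229, 0.2225]] 0.0373
```

View pics/w11.png

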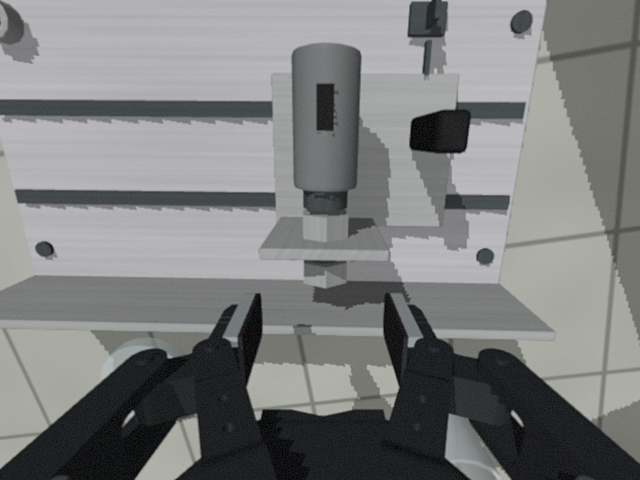

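servo_tool(
  deltas=[
    [[-0.1, 0, -1, -0.2], [0, 0, -1, 0], [0, 0, -0.7, 0], [0, 0, 0, 0]],
  ],
)

```text
clock: 7.7
tcp_pos: [0.5781, 0.0698, 0.0948]
tcp_rot: [-3.114, -0.012, 2.981]
contact_force: [-0.7, -0.2, -0.6]
finger_gap: 0.0559
```

```bash
python3 chk.py w12
```

```text
[0.5781245  0.06975176 0.09477221] [-178.40716848   -0.70031023  170.79520413] rail 0.5592816268271139 0.16216443553951765 7.7
w12 plate 2565 [0.5397 0.1615] [[0.5375, 0.1317], [0.5432, 0.191]] 0.0962
w12 bolt 1311 [0.5569 0.1616] [[0.5516, 0.1506], [0.5633, 0.1728]] 0.0808
w12 fence 5092 [0.5906 0.1447] [[0.5889, 0.0024], [0.595, 0.2874]] 0.08
w12 grip 2177 [0.4827 0.22  ] [[0.474, 0.2135], [0.4921, 0.2278]] 0.0851
w12 ptr 116 [0.4368 0.2201] [[0.4308, 0.2197], [0.4415, 0.2229]] 0.0226
w12 fin 33 [0.4229 0.2207] [[0.4222, 0.2194], [0.4234, 0.2225]] 0.0325
```

View pics/w12.png

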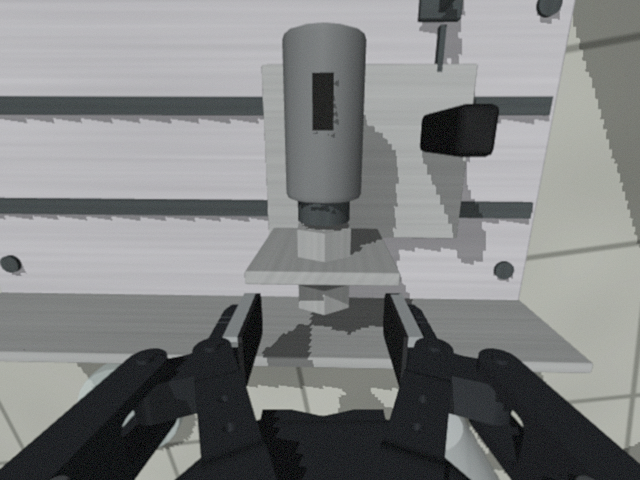

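The bolt head at (324,300) is centred between the pads, with clearance to both plate and fence. Continuing down, slowly.

servo_tool(
  deltas=[
    [[-0.05, 0, -0.9, 0], [0, 0, -0.9, 0], [0, 0, -0.8, 0], [0, 0, -0.4, 0], [0, 0, 0, 0]],
  ],
)

```text
clock: 8.17
tcp_pos: [0.5778, 0.0697, 0.0621]
tcp_rot: [-3.114, -0.012, 2.981]
contact_force: [0.7, -0.1, 0.4]
finger_gap: 0.0554
```

```bash
python3 chk.py w13
```

```text
[0.57781826 0.06966768 0.06213999] [-178.39804094   -0.6652757   170.80503653] rail 0.5589929793526205 0.16203203090755608 8.1667
w13 bolt 1591 [0.5581 0.1616] [[0.5522, 0.1505], [0.5634, 0.1725]] 0.0813
w13 fence 4220 [0.5901 0.1574] [[0.5888, 0.0304], [0.5949, 0.2851]] 0.0797
w13 grip 3923 [0.4824 0.2198] [[0.4736, 0.2133], [0.492, 0.2278]] 0.0851
w13 ptr 194 [0.4363 0.2201] [[0.4303, 0.2196], [0.4413, 0.2229]] 0.0225
```

View pics/w13.png

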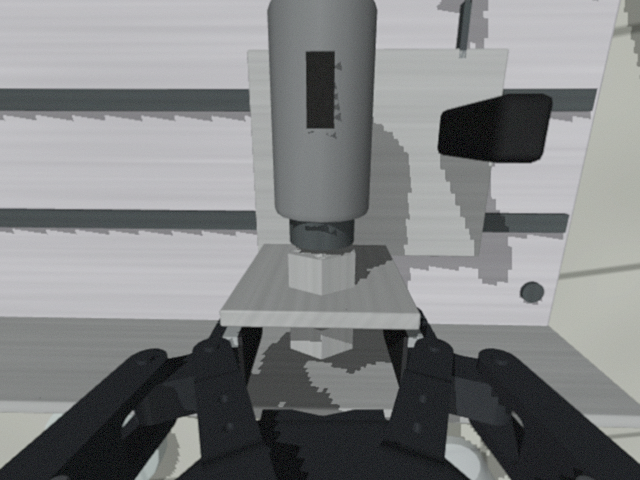

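servo_tool(
  deltas=[
    [[0, 0, 0.3, 0], [0, 0, 0, 0], [0, 0, 0, 0], [0, 0, 0, 0], [0, 0, 0, 0], [0, 0, 0, 0], [0, 0, 0, 0], [0, 0, 0, 0], [0, 0, 0, 0], [0, 0, 0, 0]],
  ],
  hand=1,
  newtons=60,
)

```text
clock: 9.05
tcp_pos: [0.5782, 0.0695, 0.0663]
tcp_rot: [-3.114, -0.011, 2.981]
contact_force: [0.4, -0.9, -2.6]
finger_gap: 0.0229
```

```bash
python3 chk.py w14
```

```text
[0.578238   0.06948012 0.06632849] [-178.41695348   -0.60950658  170.77865063] rail 0.5594374928789657 0.16191468792106872 9.05
w14 bolt 1990 [0.5572 0.1617] [[0.5506, 0.1448], [0.5642, 0.1768]] 0.0819
w14 fence 5394 [0.5905 0.1586] [[0.5888, 0.0275], [0.5949, 0.2874]] 0.08
w14 grip 3607 [0.4826 0.2202] [[0.4736, 0.2137], [0.492, 0.2279]] 0.0851
w14 ptr 173 [0.4359 0.2204] [[0.4305, 0.2198], [0.4417, 0.2232]] 0.0223
```

View pics/w14.png

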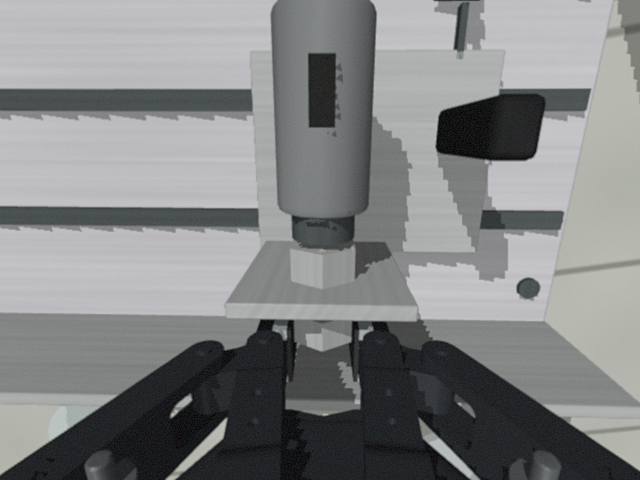

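servo_tool(
  deltas=[
    [[0, 0, 0, 0], [0, 0, 0, 0], [0, 0, 0, 0], [0, 0, 0, 0], [0, 0, 0, 0], [0, 0, 0, 0], [0, 0, 0, 0], [0, 0, 0, 0], [0, 0, 0, 0], [0, 0, 0, 0], [0, 0, 0, 0], [0, 0, 0, 0]],
  ],
)

```text
clock: 10.1
tcp_pos: [0.5782, 0.0695, 0.0663]
tcp_rot: [-3.114, -0.011, 2.981]
contact_force: [0.8, -0.7, -2.4]
finger_gap: 0.0227
```

servo_tool(
  deltas=[
    [[0, 0, 0, 0], [0, 0, 0, 0], [0, 0, 0, 0], [0, 0, 0, 0], [0, 0, 0, 0], [0, 0, 0, 0], [0, 0, 0, 0], [0, 0, 0, 0], [0, 0, 0, 0], [0, 0, 0, 0], [0, 0, 0, 0], [0, 0, 0, 0]],
  ],
)

```text
clock: 11.1
tcp_pos: [0.5782, 0.0695, 0.0663]
tcp_rot: [-3.114, -0.011, 2.981]
contact_force: [0.1, 0.1, -1.3]
finger_gap: 0.0227
```

```bash
python3 chk.py w15; python3 - <<'E'
from h import *
a=np.load('w14.npz')['frame'].astype(int);b=np.load('w15.npz')['frame'].astype(int)
print('bolt diff',abs(a-b)[310:360,300:350].mean(),'bg',abs(a-b)[100:200,20:200].mean())
c=cam("top"); cv2.imwrite('pics/t15.png',cv2.resize(c['frame'][190:340,220:420],(800,600),interpolation=2)[...,::-1])
c=cam("scene"); cv2.imwrite('pics/s15.png',c['frame'][...,::-1])
E
```

```text
[0.57822101 0.06948291 0.06631246] [-178.41473695   -0.61320486  170.78023808] rail 0.5594202743389309 0.16191469462168906 11.1
w15 bolt 1986 [0.557  0.1617] [[0.5506, 0.1451], [0.564, 0.1768]] 0.0819
w15 fence 5363 [0.5905 0.1589] [[0.5888, 0.0278], [0.5949, 0.2875]] 0.0799
w15 grip 3620 [0.4826 0.2201] [[0.4736, 0.2136], [0.492, 0.228]] 0.085
w15 ptr 185 [0.4363 0.2203] [[0.4306, 0.2198], [0.4415, 0.2231]] 0.0226
bolt diff 2.017333333333333 bg 1.4296851851851853
```

View pics/t15.png

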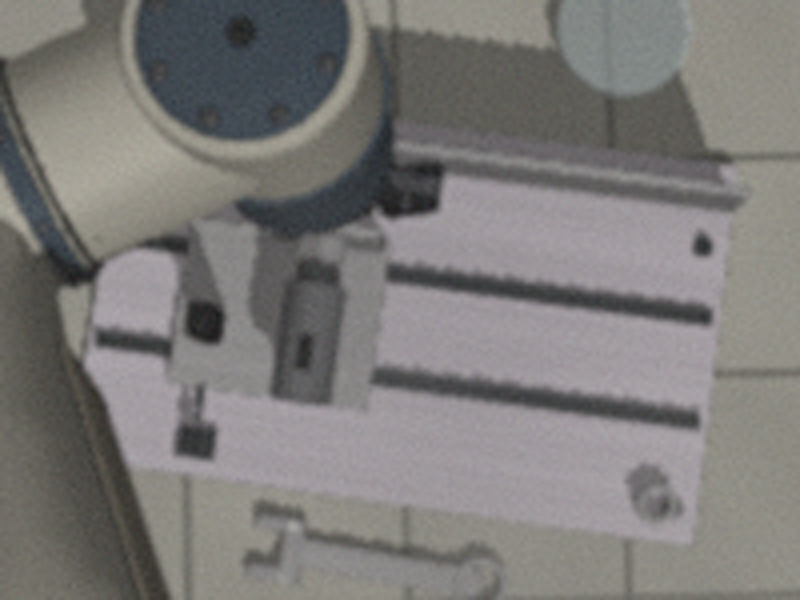

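View pics/w15.png

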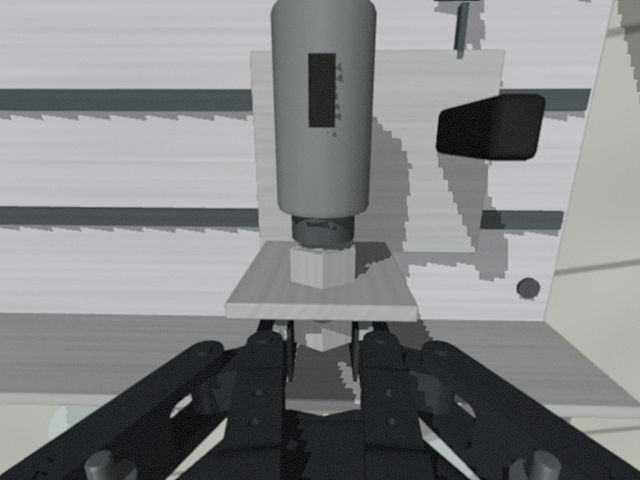

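View pics/s15.png

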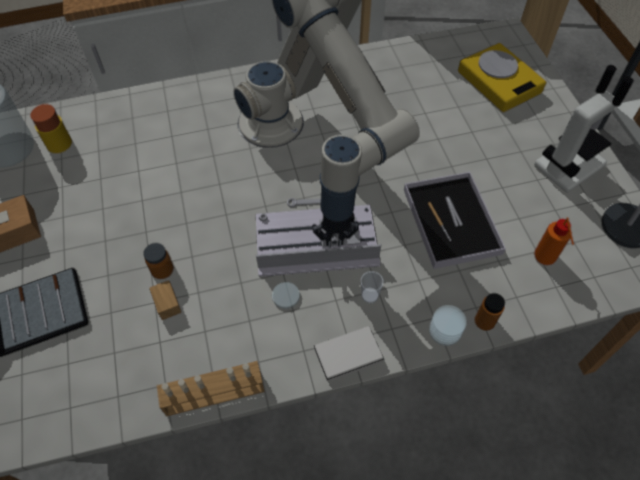

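The bolt head is held at (322,335) in the wrist view, with the gap steady at 22.7 mm, which means the pads are on the flats. The pointer and fin are aligned in the top view at x≈192–195, and the bystanders haven't moved. Handing in.

```bash
python3 -c "
from cell import robot
print(robot.hand_in())"
```

```text
the job is handed in; nothing more can be done
None
```

I slid the bracket about 150 mm by its grip until the pointer met the index fin, then let go. I then reached into the gap, gripped the bolt head at 60 N, and handed in at about 11 s with the arm still holding it. The hand-in gave no verdict.

- **Pointer:** it was within about 0.1 mm of the fin, by the wrist camera, just after release. During the hold it moved by no more than about 0.3 mm. The fin was out of the wrist camera's view by then, but the last top view still showed the two in line.
- **Bolt:** the finger opening settled at 22.7 mm. It read about 0.8 mm under on the 16 mm grip too, so this fits the 24 mm flats. It did not change over the last second. The bolt looked the same in two wrist pictures 2 s apart, but its speed could not be read directly.
- **Grasp point:** it was about 0.2 mm off the bolt's centre along the rail and 1–2 mm off in height.
- **Bystanders:** they looked unmoved in the last scene and top pictures. I compared these by eye only, and the arm hid part of the top view.
- **Disagreement:** the top and wrist cameras differed by about 3 mm in absolute position. I used the wrist camera, which matched the tool position to within 0.5 mm when the grip was pinched. The tool also ended tilted by about 1.6°, which the moves could not correct.

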